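# Fit the foot bracket of a counter screen over its studs and latch it

## Robot

A 6-joint arm with a two-finger parallel gripper is mounted at the origin on the work surface. World frame = base frame: x ahead of the robot, y to its left, z up, the work surface at z = 0. Lengths are in m, angles in rad, forces in N, time in s.
With the tool pointing down it reaches from about 0.3 to 0.775 m from the base axis. Payload 14.6 kg.
Tool frame: the origin (TCP) lies on the centre line of the jaws, within the pads' length; the fingertips stand 19 mm ahead of it and the grasp point (between the pads) is the TCP (ctrl.tip_reach is the distance from the TCP to the fingertips, in m); x points along the fingers, y is the direction in which the jaws open and shut, and the axes are right-handed (so a half turn about x gives the same grasp; the last joint's range is limited). The gripper opens to 94 mm and grips with 3 to 60 N. Pads are 16 mm wide; open, the fingers measure 119 mm over their backs; the gripper's body (75 mm by 177 mm) begins 78 mm behind the grasp point.
Start: joints at [-1.297, 0.3, 1.521, -0, 1.321, -0.067], TCP at [0.184, -0.518, 0.224] pointing down, gripper open.
Joint ranges: [-3.03, 3.03], [-0.79, 2.21], [0.23, 2.52], [-1.04, 4.18], [0, 3.07], [-2.55, 2.55]. Speed limits (rad/s): [2.22, 2.22, 2.57, 3.14, 3.14, 3.14].

## Interface

Orientations are given as [roll, pitch, yaw] about the fixed x, y, z axes, in that order (R = Rz(yaw) Ry(pitch) Rx(roll)).
In Python, from station import ctrl, optics, models gives the robot as it stands. The module is installed in compiled form; this text tells all that it offers.
- The arm moves only by the tool arm_command, never from a script. Its argument "deltas" is a list of rows, each an object with "translation": the shift along the tool's x, y, z in units of 25 mm (1.0 is 25 mm), a list of three; "turn": the turn, a rotation vector about the tool's x, y, z in units of 5 degrees (1.0 is 5 degrees), a list of three. In form: [{"translation": [x, y, z], "turn": [rx, ry, rz]}, ...]. A call has 1 to 12 rows; each row is the pose to reach, as a shift and turn from the pose commanded when the call began, along the tool's axes at that moment; what a row does not reach only later rows make up. A row lasts 1/12 s, in which the tool goes at most 41.7 mm and 7.16 degrees, less where a joint would pass 70% of its speed; a pose out of reach is approached as far as the arm can. A call with a gripper value outside its range is refused whole. "gripper" is the finger opening in mm, from 0 to 94, set as the call begins (left out, the last holds). The fingers move at their own pace and stop on an object; "force" is the grip in N (left out, the last holds). Time passes only in rows, so rows that repeat a pose let the fingers close. It gives the time, the measured TCP pose, the force and the opening at its end, in the units of the state.
- ctrl.get_obs(): the state, without advancing time (a new reading comes with each control period).
- optics.camera(name): name is "scene" or "top" or "wrist"; returns the picture (480x640x3 uint8, red, green, blue); there is no depth.
- optics.get_calibration(name): a dict with "K" (3x3 intrinsics, pixels), "origin" and "orientation" of the camera in the world. Camera axes: x right, y down, z forward; pixel columns grow to the right and rows downward; lengths in m; the calibration is good to about 2 mm. A picture is of the moment at which its call begins: read the wrist's pose just before it. get_calibration takes no time and is no camera call; for the wrist camera it gives the pose at the moment of the call.
- ctrl.hand_in(): hands the job in, once; it reports no verdict.
Trained networks look in the newest picture that a camera, given by its name, has taken for a name from the list of things; names that differ only in an ending like _2 or _b are one class to them, and where a whole thing is asked for, a point or a joint stands for the part that bears it (a point fixed in the world has none). Each returns a list of dicts, best first, with "score" (0 to 1); they miss things now and then, are a little off and sometimes report something else, mostly with a low value. They report only what shows in the picture. A call takes as long as a camera call. They do not tell look-alikes from the thing itself.
- models.look_for(target, camera): "box" ([left, top, right, bottom] in pixels, round what is visible of it).
- models.cut_out(target, camera): "pixels" (480x640 bool, what is visible of it) and "box" ([left, top, right, bottom] in pixels, round what is visible of it).
- models.mark_of(target, camera): "at" ([column, row] in pixels: a listed point, or the origin of a listed thing).
The state is a dict: "time_s": time; "qpos": joint angles; "joint_vel": joint speeds; "tau": joint torques, N m; "ee_pos": TCP position; "eef_rot": TCP orientation; "force": force on the tool from outside, world axes, zero at the start; "moment": the same for the moment, N m; "grip_width": finger opening in m.
Only numpy, scipy, OpenCV 4.12 (cv2) and the standard library are available. Lean on these libraries where they do the work, as an engineer would, in place of code of your own. Each camera call takes 0.05 s, during which the arm holds its last target.

## Task

The clear screen on the shop counter is being put back. Pick up the aluminium foot bracket, lay it on the dark steel screen mount and slide it gently over the two brass studs, feeling until both holes drop over them and the plate lies flush on the mount; then swing the red latch fully round over the plate's end. Do not lean hard on the bracket, leave the other goods on the counter alone, and let go of everything at the end.

Things in the scene. Friction and masses are not known exactly. Their poses are not given: they have to be found in the camera images.
- bracket: loose aluminium bracket, about 200 g: flat plate 150 (its x) x 64 (y) x 5 mm. At its centre an upright channel to grip, 40 (x) x 14 mm (y), two 4 mm walls up to 55 mm above the plate's underside. Two through holes, 12 mm across, at x = -28 and +28 mm, y = 0. Origin: centre of the underside; z up. Starts flat on the counter; same when turned half round.
- mount: fixed dark steel screen mount, a slab with a flat top (the deck) 20 mm above the counter, from x = -92 to +123 mm and y = -43 to +43 mm in its own frame; z up, origin on the counter. The bracket goes on with its x along the mount's x (either way round), underside on the deck. Pressing them together with more than 50 N damages the studs.
- latch (a joint): angle in rad of the red latch arm on the mount; upright pivot at the mount's x = 105 mm, y = 0. 0: open, arm along the mount's -y. 1.571: closed at its stop, arm along the mount's -x, over the seated plate's end. Arm 16 mm wide, reaching 55 mm from the pivot, 8 to 13 mm above the deck: it passes only over a plate that is fully down. Starts below 0.3; stays where left.
- latch_post (a point): centre of the top of the black upright post on the latch arm, 48 mm from the pivot; the post is 12 mm thick and rises 35 mm from the arm, its top 48 mm above the deck. Pinch it from above and lead it round, or push it; friction about 2 N.
- jar: bystander: amber jar with a red cap, 60 mm across, 85 mm tall, origin at the centre of its underside
- can: bystander: green can, 54 mm across, 88 mm tall, origin at the centre of its underside
- dish: bystander: blue ceramic coin dish, 80 mm across, 26 mm tall, origin at the centre of its underside
- carton: bystander: yellow carton 60 x 50 x 75 mm, origin at the centre of its underside
- deck (a point): point on the deck at the mount's x = y = 0, axes as the mount's. Two upright brass studs, 9 mm thick, flat tops 14 mm above the deck, stand 56 mm apart along x on y = 0. They sit on a clamped strip: their midpoint is at x = 0 give or take up to 14 mm, different every time and not measured. They do not move when pushed.
Things that resemble listed ones, but are neither listed nor needed, are in the scene too. What is shaped like the bracket but blue or purple is not meant.

How it is judged:
By the outcome, as a careful person would: the job done as asked, in the order asked, and still so for the second after the job is handed in, with the robot touching nothing.
It also fails if it takes over 72 s, if anything falls off the work surface, if the arm or the gripper's body presses on something with over 40 N, if the wrist force passes 120 N, or if a joint passes its speed limit or range.

## Working session

There is one attempt and no reset: what is moved stays moved. The work goes in short steps, Python scripts to look and compute and a tool call to move; the robot and the scene stay as the last step left them, time stands still between calls to the robot, and variables do not carry over. Pictures are saved under pics/ and viewed, and the job is handed in when it is done.

Besides the shell and the picture viewer there is one more tool, called after "Request:" as name(argument=value, ...), one argument or row to a line, values as JSON. arm_command: Moves the arm, as the interface text tells. Its arguments: {"type":"object","properties":{"deltas":{"type":"array"},"gripper":{"type":"number"},"force":{"type":"number"}},"required":["deltas"]}

```bash
mkdir -p pics; cat > h.py <<'E'
import numpy as np, cv2
from station import ctrl, optics, models
from scipy.spatial.transform import Rotation as R
def snap(cam,name):
    im=optics.camera(cam); cv2.imwrite(f'pics/{name}.png',im[:,:,::-1]); return im
def Rm(o):
    o=np.array(o)
    return o if o.shape==(3,3) else (R.from_euler('xyz',o).as_matrix() if o.size==3 else R.from_quat(o).as_matrix())
def ray(cam,uv,z,cal=None):
    c=cal or optics.get_calibration(cam); K=np.array(c['K']); M=Rm(c['orientation']); o=np.array(c['origin'])
    d=M@np.linalg.inv(K)@np.array([uv[0],uv[1],1.]); return o+d*(z-o[2])/d[2]
def proj(cam,p,cal=None):
    c=cal or optics.get_calibration(cam); K=np.array(c['K']); M=Rm(c['orientation']); o=np.array(c['origin'])
    q=K@(M.T@(np.array(p)-o)); return q[:2]/q[2]
E
python3 - <<'E'
from h import *
for c in ['scene','top','wrist']:
    snap(c,c+'0')
    print(c,optics.get_calibration(c))
    for t in ['bracket','mount','latch','jar','can','dish','carton']:
        if c=='wrist' : continue
        print(t,[(np.round(d['box']),round(d['score'],2)) for d in models.look_for(t,c)][:4])
print(ctrl.get_obs())
E
```

```text
scene {'K': array([[616.2013698 ,   0.        , 307.83346243],
       [  0.        , 616.2013698 , 248.83206463],
       [  0.        ,   0.        ,   1.        ]]), 'origin': array([ 1.07435723, -0.56080866,  1.15090013]), 'orientation': array([-2.48316272, -0.00274474,  0.66724621])}
bracket [(array([249., 264., 315., 314.]), 0.94), (array([279., 213., 342., 259.]), 0.83), (array([258., 146., 311., 188.]), 0.83), (array([202., 211., 256., 260.]), 0.76)]
mount [(array([169., 303., 285., 388.]), 0.63)]
latch [(array([182., 301., 207., 333.]), 0.63)]
jar [(array([360., 284., 390., 330.]), 0.78)]
can [(array([289., 371., 314., 414.]), 0.65)]
dish [(array([388., 248., 423., 275.]), 0.95)]
carton [(array([348., 143., 379., 182.]), 0.8), (array([281., 215., 348., 258.]), 0.64), (array([172., 304., 285., 392.]), 0.25)]
top {'K': array([[558.16445617,   0.        , 326.34280586],
       [  0.        , 558.16445617, 232.37271839],
       [  0.        ,   0.        ,   1.        ]]), 'origin': array([0.46105072, 0.10111781, 1.2995898 ]), 'orientation': array([-3.06342547,  0.01270499, -1.543
[... 868 characters left out ...]
rray([ 2.90602593e+00,  3.13855648e-04, -1.22968267e+00])}
{'time_s': 0.85, 'qpos': array([-1.29660769e+00,  2.99878114e-01,  1.52101356e+00,  1.93025096e-06,
        1.32068444e+00, -6.65810116e-02]), 'joint_vel': array([ 0.00026426, -0.00243919,  0.00100129, -0.00120076, -0.00056967,
       -0.00039932]), 'tau': array([ 3.95038114e-04, -5.31648016e+01, -3.52905536e+01,  7.09290686e-02,
        2.12344498e-02, -9.19571406e-07]), 'ee_pos': array([ 0.1838214 , -0.51836025,  0.22445185]), 'eef_rot': array([ 1.61678036,  1.57077968, -1.18404313]), 'force': array([-0.07002455,  0.13794542, -0.24169937]), 'moment': array([ 0.01176841,  0.00619591, -0.02939922]), 'grip_width': 0.09394739392576316}
```

View pics/scene0.png

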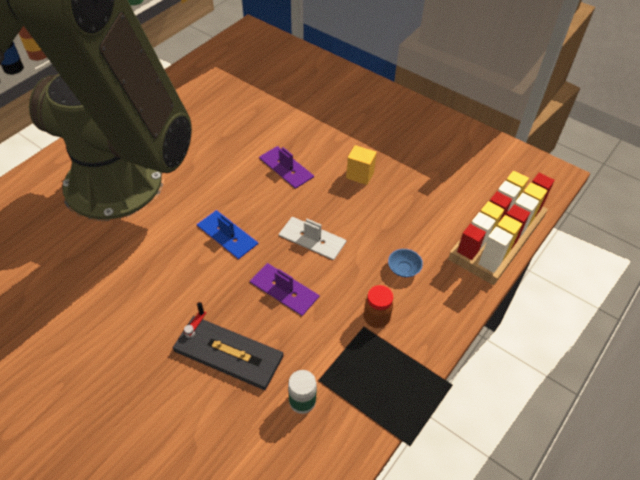

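View pics/top0.png

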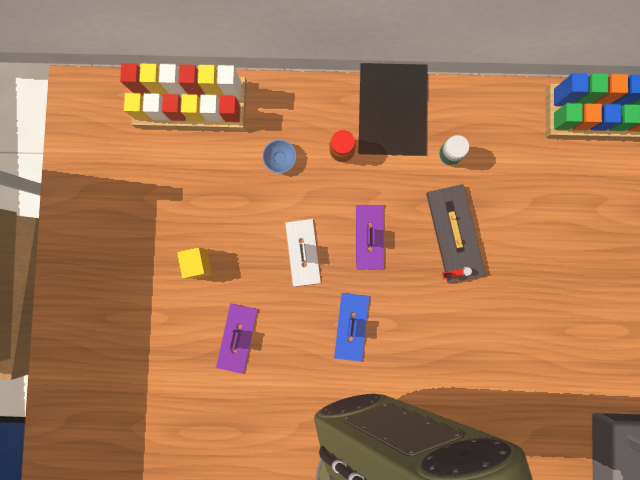

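The aluminium (white-grey) bracket is at (303,252) in the top view, and the blue and purple ones are decoys. The mount is at (457,233), with the latch pivot at its lower end (467,271) and the arm pointing image-left. The studs sit on a yellow strip.

```bash
python3 - <<'E'
from h import *
im=cv2.imread('pics/top0.png'); 
big=cv2.resize(im[170:300,270:500],None,fx=3.4,fy=3.4,interpolation=cv2.INTER_CUBIC); cv2.imwrite('pics/topcrop.png',big)
hsv=cv2.cvtColor(im,cv2.COLOR_BGR2HSV)
def fit(m,x0,y0,x1,y1,z,n):
    k=np.zeros_like(m); k[y0:y1,x0:x1]=m[y0:y1,x0:x1]
    cs=max(cv2.findContours(k,0,2)[0],key=cv2.contourArea)
    pts=np.array([ray('top',p,z)[:2] for p in cs[:,0,:].astype(float)],dtype=np.float32)
    r=cv2.minAreaRect(pts*1000); print(n,r); print(cv2.boxPoints(r))
fit(((hsv[...,1]<60)&(hsv[...,2]>120)).astype(np.uint8),270,200,340,300,.005,'bracket')
fit(((hsv[...,2]<90)).astype(np.uint8),415,175,495,290,.02,'mount')
optics.camera('top')
for t in ['bracket','mount','latch_post','deck','jar','can','dish','carton']:
    z={'bracket':0,'mount':0,'latch_post':.068,'deck':.02}.get(t,0)
    print(t,[(np.round(d['at']),round(d['score'],2),np.round(ray('top',d['at'],z),4)) for d in models.mark_of(t,'top')][:4])
optics.camera('scene')
for t in ['latch_post','deck','mount']:
    z={'bracket':0,'mount':0,'latch_post':.068,'deck':.02}.get(t,0)
    print(t,[(np.round(d['at']),round(d['score'],2),np.round(ray('scene',d['at'],z),4)) for d in models.mark_of(t,'scene')][:4])
E
```

```text
bracket ((514.2952270507812, 174.27098083496094), (149.05844116210938, 63.27602005004883), 8.824732780456543)
[[435.7946  194.10077]
 [445.5019  131.57379]
 [592.7959  154.4412 ]
 [583.08856 216.96817]]
mount ((629.0131225585938, -161.36537170410156), (24.226438522338867, 18.441736221313477), 14.512675285339355)
[[ 614.97577 -155.47423]
 [ 619.5971  -173.32753]
 [ 643.0505  -167.25652]
 [ 638.42914 -149.40321]]
bracket [(array([302., 251.]), 0.94, array([0.5175, 0.1769, 0.    ])), (array([351., 326.]), 0.9, array([0.3468, 0.0586, 0.    ])), (array([236., 341.]), 0.76, array([0.3058, 0.3222, 0.    ])), (array([366., 235.]), 0.73, array([0.5589, 0.0278, 0.    ]))]
mount [(array([452., 233.]), 0.96, array([ 0.5691, -0.171 ,  0.    ]))]
latch_post [(array([448., 276.]), 0.7, array([ 0.4688, -0.1498,  0.068 ]))]
deck [(array([453., 230.]), 0.71, array([ 0.5741, -0.1695,  0.02  ])), (array([276., 159.]), 0.56, array([0.7298, 0.2419, 0.02  ]))]
jar [(array([340., 151.]), 0.77, array([0.7566, 0.0935, 0.    ]))]
can [(array([449., 152.]), 0.95, array([ 0.7589, -0.1628,  0.    ]))]
dish [(array([278., 159.]), 0.8, array([0.7334, 0.2396, 0.    ]))]
carton [(array([200., 266.]), 0.9, array([0.4762, 0.4132, 0.    ])), (array([279., 159.]), 0.45, array([0.7339, 0.238 , 0.    ]))]
latch_post [(array([196., 302.]), 0.74, array([ 0.462 , -0.1552,  0.068 ]))]
deck [(array([237., 356.]), 0.98, array([ 0.5939, -0.1798,  0.02  ]))]
mount [(array([234., 359.]), 0.93, array([ 0.5849, -0.1817,  0.    ])), (array([305., 399.]), 0.2, array([ 0.7554, -0.1596,  0.    ]))]
```

View pics/topcrop.png

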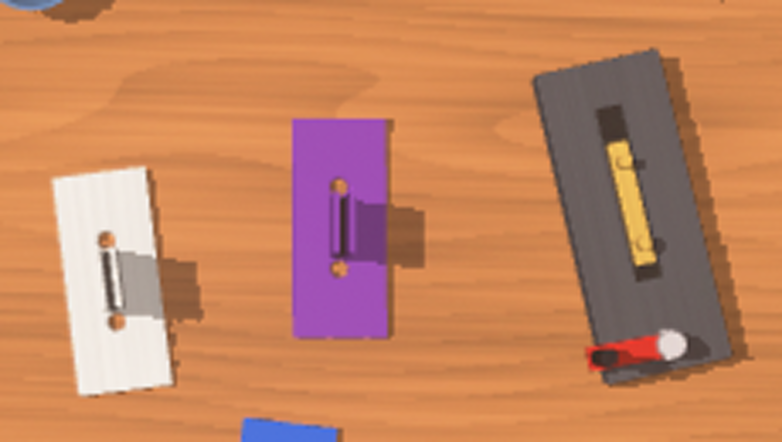

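View pics/wrist0.png

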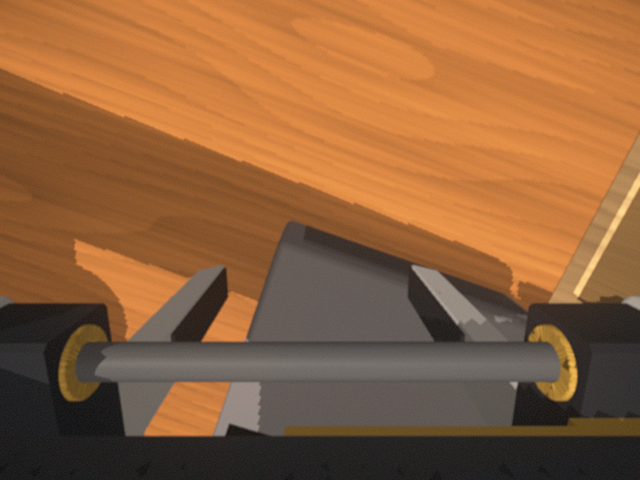

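```bash
python3 - <<'E'
from h import *
def cp(u,v): return (u/3.4+270-.35,v/3.4+170-.35)
def P(u,v,z): return ray('top',cp(u,v),z)[:2]*1000
c=np.array([P(538,75,.02),P(655,48,.02),P(733,357,.02),P(605,383,.02)])
print(c, c.mean(0)); 
for i in range(4): d=c[(i+1)%4]-c[i]; print(np.linalg.norm(d),np.degrees(np.arctan2(d[1],d[0])))
a,b=P(624,162,.034),P(644,243,.034); print('studs',a,b,np.linalg.norm(a-b),np.degrees(np.arctan2(*(b-a)[::-1])),(a+b)/2)
print('pivot',P(673,345,.04)); print('post',P(603,356,.068))
print('holes',P(106,240,.005),P(116,322,.005))
im=optics.camera('top')
big=cv2.resize(im[180:290,420:495],None,fx=8,fy=8,interpolation=cv2.INTER_CUBIC)[:600]; cv2.imwrite('pics/mcrop.png',big[:,:,::-1]); 
big=cv2.resize(im[210:295,280:330],None,fx=7,fy=7,interpolation=cv2.INTER_CUBIC); cv2.imwrite('pics/bcrop.png',big[:,:,::-1])
h=cv2.cvtColor(im,cv2.COLOR_RGB2HSV); m=(h[...,1]<70).astype(np.uint8)*255
cv2.imwrite('pics/msk.png',m[180:290,420:495])
for d in models.cut_out('mount','top')[:1]:
    cs=max(cv2.findContours(d['pixels'].astype(np.uint8),0,2)[0],key=cv2.contourArea)
    pts=np.array([ray('top',p,.02)[:2] for p in cs[:,0,:].astype(float)],dtype=np.float32)
    r=cv2.minAreaRect(pts*1000); print(r,cv2.boxPoints(r))
E
```

```text
[[ 661.07898533 -111.54918677]
 [ 681.5911321  -190.53216335]
 [ 473.80461214 -244.38532872]
 [ 454.09443984 -159.07126288]] [ 567.64229235 -176.38448543]
81.60305603792588 -75.44170336672082
214.6518141018148 -165.47004435215686
87.56129693942252 103.0088421054812
212.3698419911675 12.930581477881658
studs [ 601.68444852 -167.33995627] [ 547.78844193 -181.14883288] 55.63689962177322 -165.6291916216609 [ 574.73644522 -174.24439457]
pivot [ 480.42463796 -199.49176818]
post [ 471.6798428  -147.84165279]
holes [542.06251497 179.15905909] [486.26943946 170.6052625 ]
((566.2545166015625, -174.62069702148438), (216.37051391601562, 95.74988555908203), 12.610877990722656) [[ 450.22675 -151.52066]
 [ 471.13165 -244.9606 ]
 [ 682.2823  -197.72073]
 [ 661.3774  -104.28079]]
```

View pics/mcrop.png

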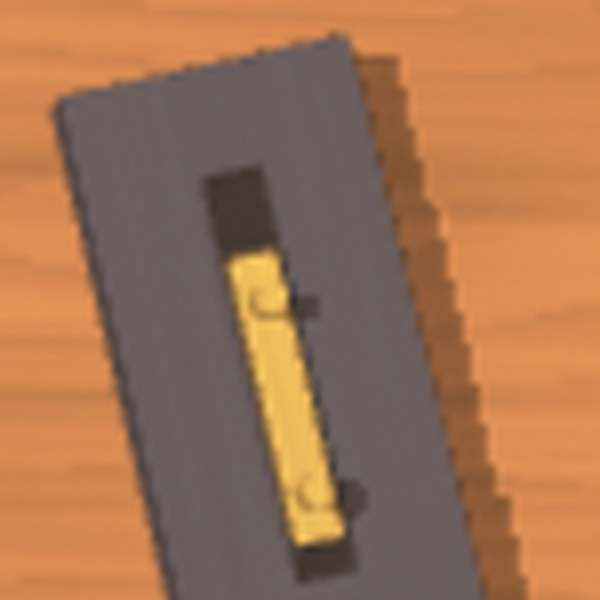

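View pics/bcrop.png

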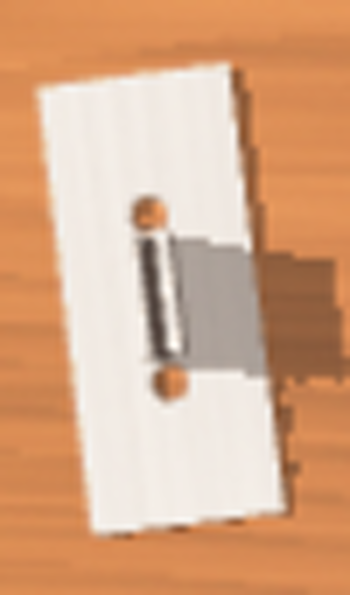

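```bash
cat >> h.py <<'E'
def go(p,yaw_deg):
    """print delta from measured pose to TCP p with jaw (tool y) heading yaw_deg, tool down"""
    o=ctrl.get_obs(); M=R.from_euler('xyz',o['eef_rot']).as_matrix(); t=np.array(o['ee_pos'])
    y=np.radians(yaw_deg); Y=np.array([np.cos(y),np.sin(y),0]); X=np.array([0,0,-1.]); T=np.c_[X,Y,np.cross(X,Y)]
    print('tr',np.round(M.T@(np.array(p)-t)/.025,3),'turn',np.round(np.degrees(R.from_matrix(M.T@T).as_rotvec())/5,3),'jaw now',round(np.degrees(np.arctan2(M[1,1],M[0,1])),2))
    print('pos',np.round(t,4),'q',np.round(o['qpos'],2),'t',o['time_s'],'F',np.round(o['force'],1),'w',o['grip_width'], 'tilt',np.round(M[:,0],4))
E
python3 - <<'E'
from h import *
go([.5,-.155,.224],-81.2)
E
```

```text
tr [  0.018  -9.472 -16.778] turn [ 2.145 -0.     0.   ] jaw now -70.47
pos [ 0.1838 -0.5184  0.2244] q [-1.3   0.3   1.52  0.    1.32 -0.07] t 1.6 F [-0.7 -0.7  0. ] w 0.09414709655319412 tilt [ 0.  0. -1.]
```

Request:
arm_command(
  deltas=[
    {"translation": [0,-0.4,-0.7],"turn": [0.1,0,0]},
    {"translation": [0,-1.1,-2.0],"turn": [0.3,0,0]},
    {"translation": [0,-1.9,-3.4],"turn": [0.6,0,0]},
    {"translation": [0,-2.7,-4.8],"turn": [0.9,0,0]},
    {"translation": [0,-3.5,-6.2],"turn": [1.2,0,0]},
    {"translation": [0,-4.3,-7.6],"turn": [1.4,0,0]},
    {"translation": [0,-5.1,-9.0],"turn": [1.6,0,0]},
    {"translation": [0,-5.9,-10.4],"turn": [1.8,0,0]},
    {"translation": [0,-6.7,-11.8],"turn": [2.0,0,0]},
    {"translation": [0,-7.5,-13.2],"turn": [2.145,0,0]},
    {"translation": [0,-8.2,-14.6],"turn": [2.145,0,0]},
    {"translation": [0,-8.8,-15.6],"turn": [2.145,0,0]},
  ],
)

```text
time_s: 2.6
ee_pos: [0.4795, -0.1783, 0.2246]
eef_rot: [2.976, 1.57, -0.011]
force: [0.3, 0.0, 0.6]
grip_width: 0.0939
```

```bash
python3 - <<'E'
from h import *
go([.5,-.155,.224],-81.2)
E
```

```text
tr [ 0.025 -0.796 -0.954] turn [ 0.013 -0.006 -0.001] jaw now -81.14
pos [ 0.4795 -0.1783  0.2246] q [-0.43  0.21  1.63  0.    1.3   0.99] t 2.6 F [0.3 0.  0.6] w 0.09393233947307751 tilt [ 6.e-04 -0.e+00 -1.e+00]
```

Request:
arm_command(
  deltas=[
    {"translation": [0,0,0],"turn": [0,0,0]},
    {"translation": [0,0,0],"turn": [0,0,0]},
  ],
)

```text
time_s: 2.77
ee_pos: [0.4784, -0.1796, 0.2243]
eef_rot: [-0.457, 1.57, 2.841]
force: [-1.0, 0.9, -0.2]
grip_width: 0.0937
```

```bash
python3 - <<'E'
from h import *
import pickle
go([.5,-.155,.224],-81.2)
c=optics.get_calibration('wrist'); pickle.dump(c,open('w1.pkl','wb')); print(c)
snap('wrist','w1')
E
```

```text
tr [ 0.01  -0.838 -1.008] turn [0.03  0.004 0.002] jaw now -81.05
pos [ 0.4784 -0.1796  0.2243] q [-0.43  0.21  1.63 -0.    1.3   0.98] t 2.7667 F [-1.   0.9 -0.2] w 0.0937411454130416 tilt [-3.e-04  1.e-04 -1.e+00]
{'K': array([[365.34083922,   0.        , 317.3532239 ],
       [  0.        , 365.34083922, 236.89603411],
       [  0.        ,   0.        ,   1.        ]]), 'origin': array([ 0.54671834, -0.17014299,  0.38374472]), 'orientation': array([ 2.90565533e+00,  3.34963556e-04, -1.41428602e+00])}
```

View pics/w1.png

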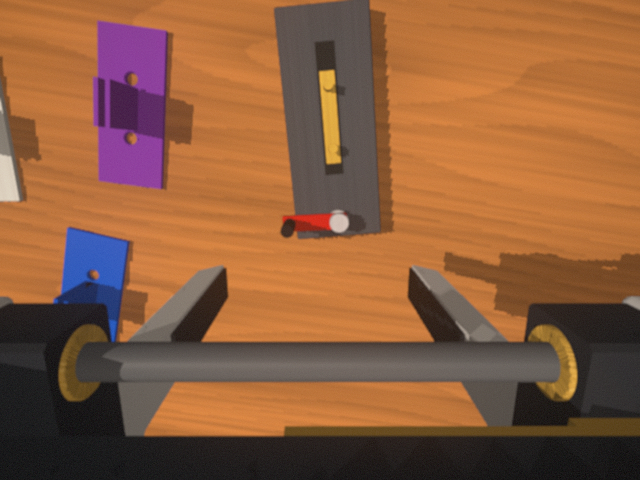

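```bash
python3 - <<'E'
from h import *
im=cv2.imread('pics/w1.png')
cv2.imwrite('pics/w1s.png',cv2.resize(im[60:185,290:370],None,fx=4.8*1.3*1,fy=4.8*1.3*.76/0.76,interpolation=cv2.INTER_CUBIC)[:780][:600+180][:600] if 0 else cv2.resize(im[65:185,290:370],None,fx=5,fy=5,interpolation=cv2.INTER_CUBIC))
cv2.imwrite('pics/w1m.png',cv2.resize(im[0:240,260:400],None,fx=2.5,fy=2.5,interpolation=cv2.INTER_CUBIC))
E
```

```text
(no output)
```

View pics/w1s.png

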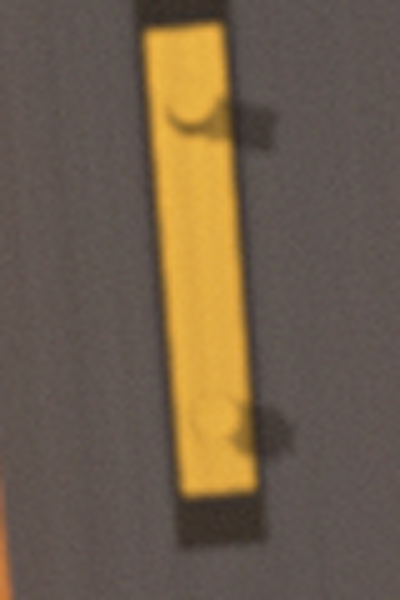

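View pics/w1m.png

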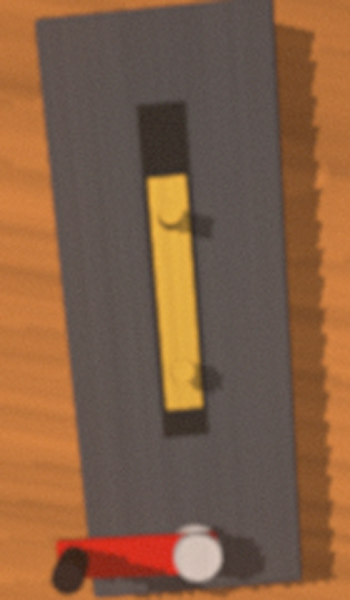

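```bash
python3 - <<'E'
from h import *
import pickle
c=pickle.load(open('w1.pkl','rb'))
def S(u,v,z): return ray('wrist',(u/5+290-.4,v/5+65-.4),z,c)[:2]*1000
def Mm(u,v,z): return ray('wrist',(u/2.5+260-.3,v/2.5-.3),z,c)[:2]*1000
a,b=S(190,106,.034),S(214,418,.034); print('studs',a,b,np.linalg.norm(a-b),(a+b)/2,np.degrees(np.arctan2(*(b-a)[::-1])))
st=np.array([S(144,28,.02),S(222,22,.02),S(258,488,.02),S(180,495,.02)]); print('strip',st,st.mean(0))
d=(st[2]+st[3]-st[0]-st[1])/2; print(np.linalg.norm(d),np.degrees(np.arctan2(d[1],d[0])))
k=np.array([Mm(37,21,.02),Mm(274,-3,.02),Mm(300,578,.02),Mm(95,597,.02)])
sl=np.array([Mm(137,105,.02),Mm(186,101,.02),Mm(208,432,.02),Mm(164,437,.02)]);print('slot',sl.mean(0));d=(sl[2]+sl[3]-sl[0]-sl[1])/2; print(np.linalg.norm(d),np.degrees(np.arctan2(d[1],d[0])))
print(k)
for i in range(4): d=k[(i+1)%4]-k[i]; print(np.linalg.norm(d),np.degrees(np.arctan2(d[1],d[0])))
print('pivot',Mm(197,555,.043),'post',Mm(70,569,.068))
E
```

```text
studs [ 602.54156283 -170.50534296] [ 549.65263432 -183.73223633] 54.517790370239865 [ 576.09709858 -177.11878964] -165.95900403676185
strip [[ 616.74143913 -159.94782261]
 [ 619.99562754 -173.99646747]
 [ 538.01267718 -194.95594438]
 [ 534.31606234 -180.13248676]] [ 577.26645154 -177.2581803 ]
84.73921521314435 -165.94996204577004
slot [ 584.04739715 -175.64623019]
119.17682331823808 -166.14233662592795
[[ 661.24875385 -113.3339204 ]
 [ 681.85391694 -195.24234664]
 [ 476.44809446 -245.4836794 ]
 [ 455.50623984 -164.01714554]]
84.46042289054158 -75.87947997070935
211.46097376922012 -166.25556699555597
84.11514377871357 104.41636459798396
211.89330188629225 13.838868296429006
pivot [ 483.57581938 -200.32374784] post [ 476.24635834 -154.6390704 ]
```

```bash
python3 - <<'E'
from h import *
go([.5143,.1745,.15],-81.2)
go([.5143,.1745,.036],-81.2)
E
```

```text
tr [  2.972 -13.807  -3.631] turn [0.012 0.004 0.   ] jaw now -81.14
pos [ 0.4778 -0.1805  0.2243] q [-0.43  0.21  1.63 -0.    1.3   0.98] t 2.8167 F [-0.1 -1.1  0.2] w 0.09422848533070016 tilt [-3.e-04 -0.e+00 -1.e+00]
tr [  7.532 -13.807  -3.632] turn [0.012 0.004 0.   ] jaw now -81.14
pos [ 0.4778 -0.1805  0.2243] q [-0.43  0.21  1.63 -0.    1.3   0.98] t 2.8167 F [-0.1 -1.1  0.2] w 0.09422848533070016 tilt [-3.e-04 -0.e+00 -1.e+00]
```

Request:
arm_command(
  deltas=[
    {"translation": [0,-0.7,-0.2],"turn": [0,0,0]},
    {"translation": [0,-2.1,-0.5],"turn": [0,0,0]},
    {"translation": [0,-3.6,-0.9],"turn": [0,0,0]},
    {"translation": [0,-5.1,-1.3],"turn": [0,0,0]},
    {"translation": [0.2,-6.6,-1.7],"turn": [0,0,0]},
    {"translation": [0.6,-8.1,-2.1],"turn": [0,0,0]},
    {"translation": [1.0,-9.6,-2.5],"turn": [0,0,0]},
    {"translation": [1.6,-11.0,-2.9],"turn": [0,0,0]},
    {"translation": [2.2,-12.3,-3.2],"turn": [0,0,0]},
    {"translation": [2.7,-13.3,-3.5],"turn": [0,0,0]},
    {"translation": [2.97,-13.8,-3.63],"turn": [0,0,0]},
    {"translation": [2.97,-13.8,-3.63],"turn": [0,0,0]},
  ],
)

```text
time_s: 3.82
ee_pos: [0.5143, 0.1748, 0.1488]
eef_rot: [0.058, 1.569, -2.929]
force: [-0.3, -0.0, -0.9]
grip_width: 0.094
```

```bash
python3 - <<'E'
from h import *
go([.5143,.1745,.036],-81.2)
E
```

```text
tr [ 4.512  0.009 -0.007] turn [ 0.012  0.026 -0.002] jaw now -81.14
pos [0.5143 0.1748 0.1488] q [0.26 0.36 1.63 0.   1.16 1.68] t 3.8167 F [-0.3 -0.  -0.9] w 0.09403401964195206 tilt [-2.2e-03 -5.0e-04 -1.0e+00]
```

Request:
arm_command(
  deltas=[
    {"translation": [0.4,0,0],"turn": [0,0,0]},
    {"translation": [1.3,0,0],"turn": [0,0,0]},
    {"translation": [2.4,0,0],"turn": [0,0,0]},
    {"translation": [3.4,0,0],"turn": [0,0,0]},
    {"translation": [4.1,0,0],"turn": [0,0,0]},
    {"translation": [4.45,0,0],"turn": [0,0,0]},
    {"translation": [4.5,0,0],"turn": [0,0,0]},
    {"translation": [4.5,0,0],"turn": [0,0,0]},
  ],
)

```text
time_s: 4.48
ee_pos: [0.5152, 0.1732, 0.0383]
eef_rot: [3.14, 1.57, 0.151]
force: [0.8, -0.3, 0.1]
grip_width: 0.0937
```

Request:
arm_command(
  deltas=[
    {"translation": [0,0,0],"turn": [0,0,0]},
    {"translation": [0,0,0],"turn": [0,0,0]},
    {"translation": [0,0,0],"turn": [0,0,0]},
    {"translation": [0,0,0],"turn": [0,0,0]},
    {"translation": [0,0,0],"turn": [0,0,0]},
    {"translation": [0,0,0],"turn": [0,0,0]},
    {"translation": [0,0,0],"turn": [0,0,0]},
    {"translation": [0,0,0],"turn": [0,0,0]},
  ],
  gripper=6,
  force=20,
)

```text
time_s: 5.15
ee_pos: [0.5148, 0.1742, 0.0377]
eef_rot: [2.636, 1.571, -0.352]
force: [-0.1, 0.2, 0.3]
grip_width: 0.044
```

```bash
python3 - <<'E'
from h import *
go([.5143,.1745,.12],-76.05)
E
```

```text
tr [-3.292 -0.015  0.016] turn [-1.029 -0.    -0.   ] jaw now -81.19
pos [0.5148 0.1742 0.0377] q [ 0.26  0.51  1.7  -0.    0.93  1.68] t 5.15 F [-0.1  0.2  0.3] w 0.043982627008523185 tilt [ 0. -0. -1.]
```

Still closing.

Request:
arm_command(
  deltas=[
    {"translation": [0,0,0],"turn": [0,0,0]},
    {"translation": [0,0,0],"turn": [0,0,0]},
    {"translation": [0,0,0],"turn": [0,0,0]},
    {"translation": [0,0,0],"turn": [0,0,0]},
    {"translation": [0,0,0],"turn": [0,0,0]},
    {"translation": [0,0,0],"turn": [0,0,0]},
    {"translation": [0,0,0],"turn": [0,0,0]},
    {"translation": [0,0,0],"turn": [0,0,0]},
  ],
)

```text
time_s: 5.82
ee_pos: [0.5147, 0.1742, 0.0377]
eef_rot: [0.179, 1.571, -2.809]
force: [0.2, -0.9, -0.8]
grip_width: 0.0137
```

Request:
arm_command(
  deltas=[
    {"translation": [-0.3,0,0],"turn": [0,0,0]},
    {"translation": [-0.8,0,0],"turn": [0,0,0]},
    {"translation": [-1.6,0,0],"turn": [-0.3,0,0]},
    {"translation": [-2.4,0,0],"turn": [-0.6,0,0]},
    {"translation": [-3.1,0,0],"turn": [-1,0,0]},
    {"translation": [-3.4,0,0],"turn": [-1,0,0]},
  ],
)

```text
time_s: 6.32
ee_pos: [0.5154, 0.1744, 0.1254]
eef_rot: [-3.114, 1.568, 0.27]
force: [0.5, -0.3, -2.3]
grip_width: 0.0137
```

```bash
python3 - <<'E'
from h import *
go([.5755,-.1758,.12],-76.05)
snap('top','t2'); snap('scene','s2')
E
```

```text
tr [ 0.212 14.175  1.034] turn [-0.01  -0.035  0.001] jaw now -76.1
pos [0.5154 0.1744 0.1254] q [0.26 0.39 1.65 0.   1.1  1.59] t 6.3167 F [ 0.5 -0.3 -2.3] w 0.013716155754990848 tilt [ 3.e-03  8.e-04 -1.e+00]
```

View pics/s2.png

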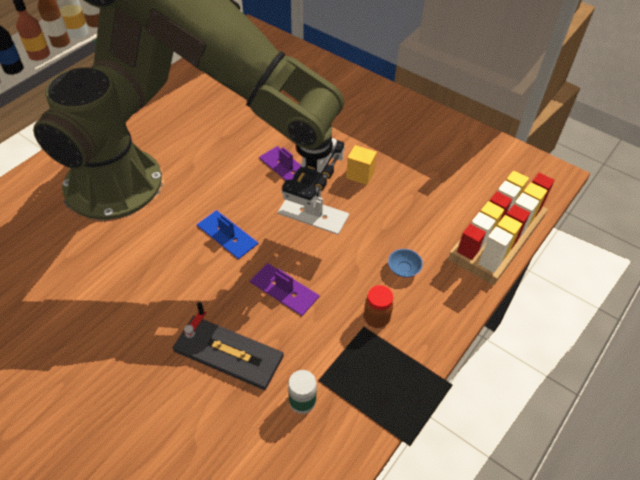

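View pics/t2.png

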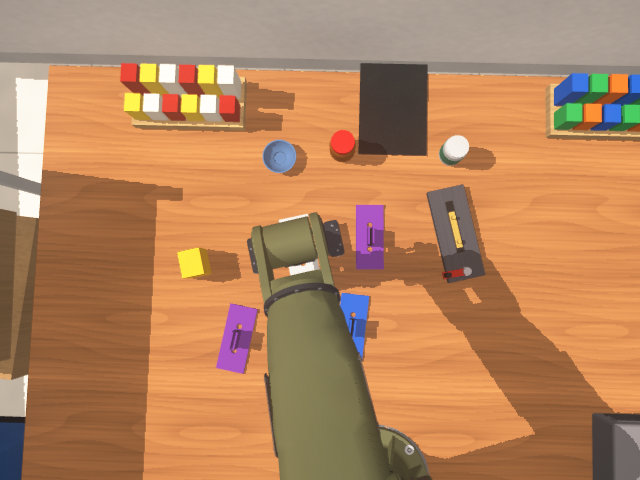

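The bracket is in the jaws and lifted. Next, a wrist view to get its position along the jaws.

```bash
python3 - <<'E'
from h import *
import pickle
o=ctrl.get_obs(); c=optics.get_calibration('wrist'); pickle.dump((o,c),open('w3.pkl','wb'))
snap('wrist','w3')
go([.5755,-.1758,.12],-76.05)
E
```

```text
tr [ 0.105 14.175  0.961] turn [-0.043 -0.004  0.   ] jaw now -76.26
pos [0.5147 0.1742 0.1226] q [0.26 0.39 1.65 0.   1.1  1.59] t 6.4667 F [ 0.3  0.9 -2.3] w 0.013851509833121504 tilt [ 3.e-04  1.e-04 -1.e+00]
```

View pics/w3.png

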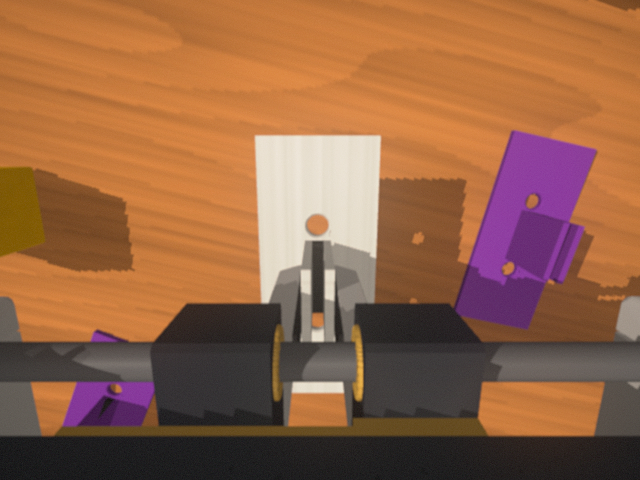

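```bash
python3 - <<'E'
from h import *
import pickle
o,c=pickle.load(open('w3.pkl','rb'))
t=np.array(o['ee_pos']); M=R.from_euler('xyz',o['eef_rot']).as_matrix()
im=cv2.imread('pics/w3.png'); cv2.imwrite('pics/w3c.png',cv2.resize(im[120:400,240:400],None,fx=2.1,fy=2.1,interpolation=cv2.INTER_CUBIC))
zt=t[2]-.0327
for uv in [(317,225),(317,320),(255,135.5),(380.5,135.5),(292,393),(344,393)]:
    p=ray('wrist',uv,zt,c); print(uv,np.round(1000*(M.T@(p-t)),1))
E
```

```text
(317, 225) [ 32.8   1.1 -29.3]
(317, 320) [32.6  1.2 26.2]
(255, 135.5) [ 32.9 -30.3 -75.6]
(380.5, 135.5) [ 32.9  33.4 -75.6]
(292, 393) [ 32.5 -13.9  74. ]
(344, 393) [32.5 17.4 73.9]
```

View pics/w3c.png

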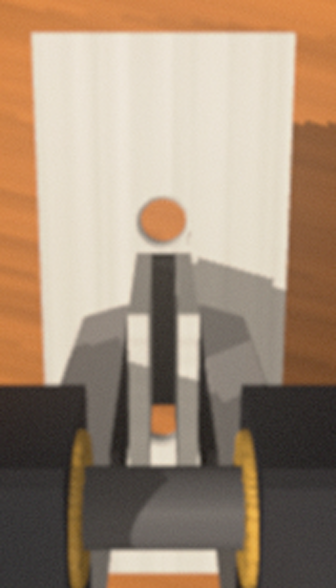

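```bash
python3 - <<'E'
from h import *
go([.5749,-.1758,.10],-76.05)
E
```

```text
tr [ 0.905 14.17   0.985] turn [-0.043 -0.004  0.   ] jaw now -76.26
pos [0.5147 0.1742 0.1226] q [0.26 0.39 1.65 0.   1.1  1.59] t 6.4667 F [ 0.3  0.9 -2.3] w 0.013851509833121504 tilt [ 3.e-04  1.e-04 -1.e+00]
```

Request:
arm_command(
  deltas=[
    {"translation": [0,0.5,0],"turn": [0,0,0]},
    {"translation": [0,1.6,0.1],"turn": [0,0,0]},
    {"translation": [0,3.0,0.2],"turn": [0,0,0]},
    {"translation": [0,4.5,0.3],"turn": [0,0,0]},
    {"translation": [0,6.0,0.4],"turn": [0,0,0]},
    {"translation": [0,7.5,0.5],"turn": [0,0,0]},
    {"translation": [0,9.0,0.6],"turn": [0,0,0]},
    {"translation": [0,10.5,0.7],"turn": [0,0,0]},
    {"translation": [0,11.9,0.8],"turn": [0,0,0]},
    {"translation": [0.2,13.1,0.9],"turn": [0,0,0]},
    {"translation": [0.6,14.0,0.98],"turn": [-0.04,0,0]},
    {"translation": [0.9,14.17,0.98],"turn": [-0.04,0,0]},
  ],
)

```text
time_s: 7.47
ee_pos: [0.5746, -0.1797, 0.0981]
eef_rot: [-0.306, 1.569, 3.076]
force: [0.3, 0.1, -2.3]
grip_width: 0.0141
```

Request:
arm_command(
  deltas=[
    {"translation": [0,0,0],"turn": [0,0,0]},
    {"translation": [0,0,0],"turn": [0,0,0]},
    {"translation": [0,0,0],"turn": [0,0,0]},
  ],
)

```text
time_s: 7.72
ee_pos: [0.5753, -0.1748, 0.1001]
eef_rot: [-0.832, 1.57, 2.554]
force: [-1.1, 0.2, -1.0]
grip_width: 0.014
```

```bash
python3 - <<'E'
from h import *
go([.5749,-.1758,.08],-76.05)
im=snap('wrist','w4'); cv2.imwrite('pics/w4c.png',cv2.resize(im[120:400,240:400],None,fx=2.1,fy=2.1,interpolation=cv2.INTER_CUBIC)[:,:,::-1])
E
```

```text
tr [0.805 0.035 0.026] turn [0.018 0.004 0.005] jaw now -75.96
pos [ 0.5753 -0.1748  0.1001] q [-0.36  0.54  1.49  0.    1.11  0.97] t 7.7167 F [-1.1  0.2 -1. ] w 0.013958569090684403 tilt [-5.e-04  3.e-04 -1.e+00]
```

View pics/w4c.png

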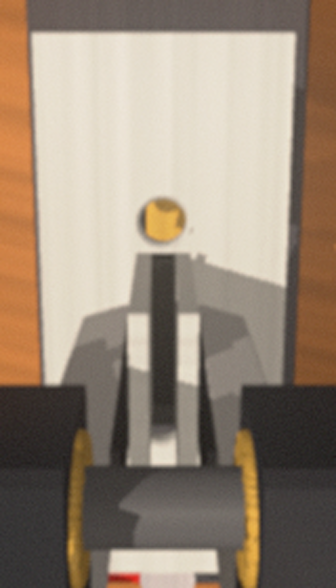

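Request:
arm_command(
  deltas=[
    {"translation": [0.2,0.03,0.03],"turn": [0,0,0]},
    {"translation": [0.5,0.03,0.03],"turn": [0,0,0]},
    {"translation": [0.8,0.03,0.03],"turn": [0,0,0]},
    {"translation": [0.95,0.03,0.03],"turn": [0,0,0]},
    {"translation": [0.95,0.03,0.03],"turn": [0,0,0]},
    {"translation": [0.95,0.03,0.03],"turn": [0,0,0]},
    {"translation": [0.95,0.03,0.03],"turn": [0,0,0]},
  ],
)

```text
time_s: 8.35
ee_pos: [0.5751, -0.1767, 0.0766]
eef_rot: [2.603, 1.571, -0.294]
force: [0.3, 0.2, -2.5]
grip_width: 0.0138
```

```bash
python3 - <<'E'
from h import *
go([.5749,-.1758,.07],-76.05)
im=snap('wrist','w5'); cv2.imwrite('pics/w5c.png',cv2.resize(im[190:250,280:360],None,fx=8,fy=8,interpolation=cv2.INTER_CUBIC)[:,:,::-1])
E
```

```text
tr [ 0.265 -0.035 -0.002] turn [ 0.01  -0.003 -0.002] jaw now -76.0
pos [ 0.5751 -0.1767  0.0766] q [-0.36  0.57  1.51  0.    1.07  0.97] t 8.35 F [ 0.3  0.2 -2.5] w 0.01379066087123443 tilt [ 3.e-04 -1.e-04 -1.e+00]
```

View pics/w5c.png

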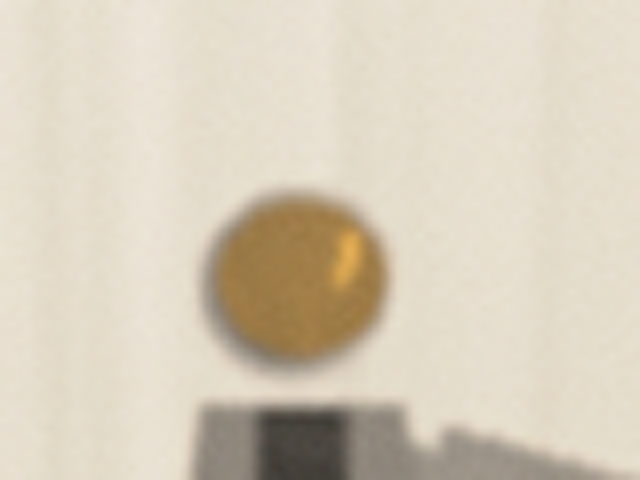

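Request:
arm_command(
  deltas=[
    {"translation": [0.05,-0.03,0],"turn": [0,0,0]},
    {"translation": [0.1,-0.03,0],"turn": [0,0,0]},
    {"translation": [0.15,-0.03,0],"turn": [0,0,0]},
    {"translation": [0.2,-0.03,0],"turn": [0,0,0]},
    {"translation": [0.25,-0.03,0],"turn": [0,0,0]},
    {"translation": [0.25,-0.03,0],"turn": [0,0,0]},
  ],
)

```text
time_s: 8.9
ee_pos: [0.5746, -0.1759, 0.0699]
eef_rot: [-0.608, 1.57, 2.778]
force: [-1.2, 0.4, -2.0]
grip_width: 0.0139
```

```bash
python3 - <<'E'
from h import *
go([.5749,-.1758,.07],-76.05)
E
```

```text
tr [-0.005  0.    -0.011] turn [0.01  0.004 0.003] jaw now -76.0
pos [ 0.5746 -0.1759  0.0699] q [-0.36  0.57  1.51  0.    1.06  0.97] t 8.9 F [-1.2  0.4 -2. ] w 0.013850465096369951 tilt [-4.e-04  2.e-04 -1.e+00]
```

Request:
arm_command(
  deltas=[
    {"translation": [0.05,0,0],"turn": [0,0,0]},
    {"translation": [0.1,0,0],"turn": [0,0,0]},
    {"translation": [0.15,0,0],"turn": [0,0,0]},
    {"translation": [0.15,0,0],"turn": [0,0,0]},
  ],
)

```text
time_s: 9.23
ee_pos: [0.5746, -0.1758, 0.0661]
eef_rot: [-0.64, 1.57, 2.746]
force: [0.6, 0.9, -2.0]
grip_width: 0.0136
```

```bash
python3 - <<'E'
from h import *
go([.5749,-.1758,.0577],-76.05)
E
```

```text
tr [ 0.337  0.001 -0.011] turn [0.01  0.004 0.003] jaw now -76.0
pos [ 0.5746 -0.1758  0.0661] q [-0.36  0.58  1.51  0.    1.05  0.97] t 9.2333 F [ 0.6  0.9 -2. ] w 0.013610387272074496 tilt [-4.e-04  2.e-04 -1.e+00]
```

Already 5 mm below the stud tops without any contact force, so both holes are over the studs. I'll lower it the rest of the way gently.

Request:
arm_command(
  deltas=[
    {"translation": [0.06,0,0],"turn": [0,0,0]},
    {"translation": [0.12,0,0],"turn": [0,0,0]},
    {"translation": [0.18,0,0],"turn": [0,0,0]},
    {"translation": [0.24,0,0],"turn": [0,0,0]},
    {"translation": [0.28,0,0],"turn": [0,0,0]},
    {"translation": [0.28,0,0],"turn": [0,0,0]},
  ],
)

```text
time_s: 9.73
ee_pos: [0.5746, -0.1759, 0.0592]
eef_rot: [-0.557, 1.57, 2.829]
force: [0.2, 0.5, -1.9]
grip_width: 0.014
```

Request:
arm_command(
  deltas=[
    {"translation": [0.02,0,0],"turn": [0,0,0]},
    {"translation": [0.04,0,0],"turn": [0,0,0]},
    {"translation": [0.06,0,0],"turn": [0,0,0]},
    {"translation": [0.06,0,0],"turn": [0,0,0]},
  ],
)

```text
time_s: 10.07
ee_pos: [0.5747, -0.1759, 0.0579]
eef_rot: [-0.895, 1.571, 2.491]
force: [-0.2, -0.0, -2.0]
grip_width: 0.014
```

```bash
python3 - <<'E'
from h import *
go([.5749,-.1758,.0577],-76.05)
E
```

```text
tr [ 0.006 -0.002 -0.008] turn [0.01  0.001 0.001] jaw now -76.0
pos [ 0.5747 -0.1759  0.0579] q [-0.36  0.59  1.52  0.    1.03  0.97] t 10.0667 F [-0.2 -0.  -2. ] w 0.013975576651004766 tilt [-1.e-04  1.e-04 -1.e+00]
```

Request:
arm_command(
  deltas=[
    {"translation": [0.02,0,0],"turn": [0,0,0]},
    {"translation": [0.03,0,0],"turn": [0,0,0]},
    {"translation": [0.03,0,0],"turn": [0,0,0]},
  ],
)

```text
time_s: 10.32
ee_pos: [0.5748, -0.1759, 0.0577]
eef_rot: [2.433, 1.571, -0.464]
force: [-2.6, 0.9, 5.9]
grip_width: 0.0135
```

```bash
python3 - <<'E'
from h import *
go([.5749,-.1758,.0577],-76.05)
im=snap('scene','s6'); cv2.imwrite('pics/s6c.png',cv2.resize(im[270:400,150:320],None,fx=4.5,fy=4.5,interpolation=cv2.INTER_CUBIC)[:,:,::-1])
E
```

```text
tr [ 0.    -0.003 -0.004] turn [ 0.011 -0.002 -0.002] jaw now -75.99
pos [ 0.5748 -0.1759  0.0577] q [-0.36  0.59  1.52 -0.    1.03  0.97] t 10.3167 F [-2.6  0.9  5.9] w 0.013478801492752542 tilt [ 2.e-04 -1.e-04 -1.e+00]
```

View pics/s6c.png

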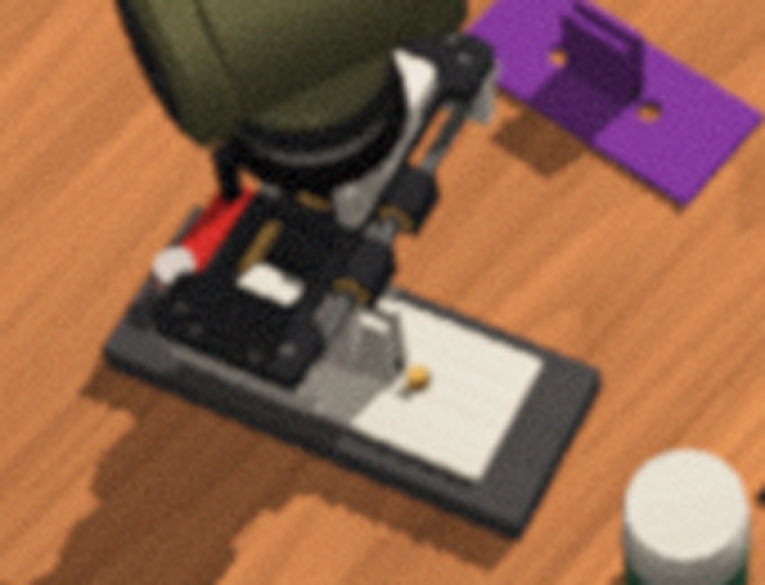

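The plate is on the deck: the stud shows through the hole, contact is about 8 N, and the height matches exactly. I'll release it and rise.

Request:
arm_command(
  deltas=[
    {"translation": [-0.02,0,0],"turn": [0,0,0]},
    {"translation": [-0.02,0,0],"turn": [0,0,0]},
    {"translation": [-0.02,0,0],"turn": [0,0,0]},
    {"translation": [-0.02,0,0],"turn": [0,0,0]},
    {"translation": [-0.02,0,0],"turn": [0,0,0]},
  ],
  gripper=50,
)

```text
time_s: 10.78
ee_pos: [0.5747, -0.1759, 0.0576]
eef_rot: [-0.386, 1.571, 3.0]
force: [-0.1, -0.6, -0.9]
grip_width: 0.0437
```

Request:
arm_command(
  deltas=[
    {"translation": [-0.3,0,0],"turn": [0,0,0]},
    {"translation": [-0.9,0,0],"turn": [0,0,0]},
    {"translation": [-1.8,0,0],"turn": [0,0,0]},
    {"translation": [-2.8,0,0],"turn": [0,0,0]},
    {"translation": [-3.4,0,0],"turn": [0,0,0]},
    {"translation": [-3.6,0,0],"turn": [0,0,0]},
    {"translation": [-3.6,0,0],"turn": [0,0,0]},
  ],
)

```text
time_s: 11.37
ee_pos: [0.5752, -0.176, 0.1492]
eef_rot: [2.531, 1.568, -0.366]
force: [-0.1, 0.9, -0.4]
grip_width: 0.0501
```

```bash
python3 - <<'E'
from h import *
import pickle
go([.45,-.155,.15],-76.05)
o=ctrl.get_obs(); c=optics.get_calibration('wrist'); pickle.dump((o,c),open('w7.pkl','wb'))
snap('wrist','w7'); im=snap('scene','s7'); cv2.imwrite('pics/s7c.png',cv2.resize(im[270:400,150:320],None,fx=4.5,fy=4.5,interpolation=cv2.INTER_CUBIC)[:,:,::-1])
E
```

```text
tr [-0.046 -2.028  4.655] turn [ 0.01  -0.023 -0.016] jaw now -76.0
pos [ 0.5752 -0.176   0.1492] q [-0.36  0.48  1.45 -0.    1.21  0.97] t 11.3667 F [-0.1  0.9 -0.4] w 0.05013662871854481 tilt [ 2.3e-03 -9.0e-04 -1.0e+00]
```

View pics/s7c.png

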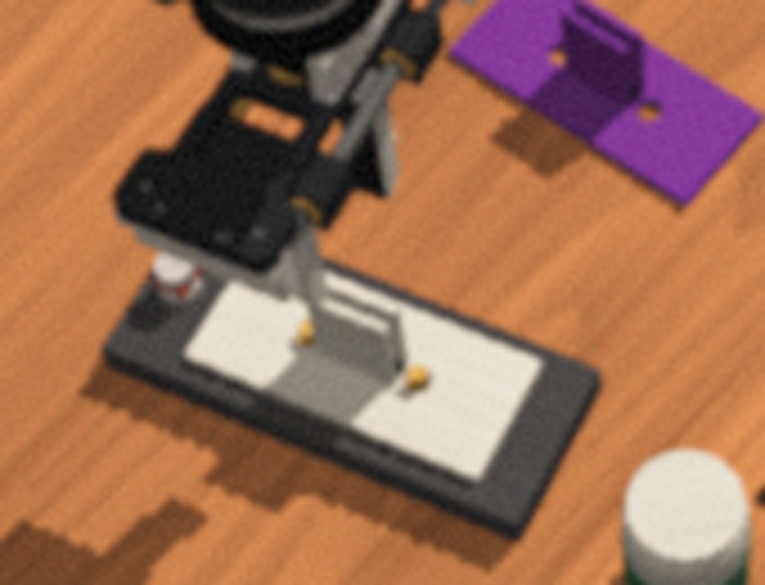

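View pics/w7.png

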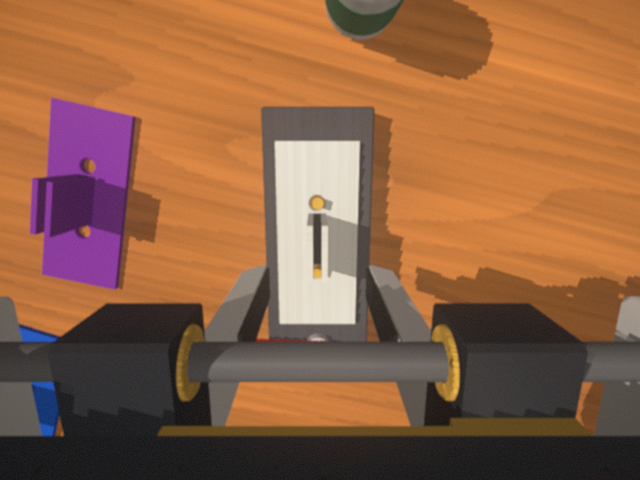

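Both studs stand through the holes and the plate is flush. Next is the latch: I'll approach the post with the jaws tangential.

```bash
python3 - <<'E'
from h import *
go([.4752,-.1525,.13],8)
im=optics.camera('scene')
for t in ['latch_post']:
    print(t,[(np.round(d['at']),round(d['score'],2),np.round(ray('scene',d['at'],.068),4)) for d in models.mark_of(t,'scene')][:4])
E
```

```text
tr [ 0.677 -1.862  3.624] turn [-1.68e+01  3.00e-03  1.40e-02] jaw now -76.0
pos [ 0.5744 -0.1758  0.1468] q [-0.36  0.48  1.46  0.    1.21  0.97] t 11.4667 F [ 0.3 -0.3 -0.1] w 0.050052007373603255 tilt [-1.1e-03  4.0e-04 -1.0e+00]
latch_post []
```

Request:
arm_command(
  deltas=[
    {"translation": [0,-0.1,0.2],"turn": [-1.4,0,0]},
    {"translation": [0,-0.3,0.6],"turn": [-2.8,0,0]},
    {"translation": [0,-0.6,1.1],"turn": [-4.2,0,0]},
    {"translation": [0,-0.9,1.7],"turn": [-5.6,0,0]},
    {"translation": [0,-1.2,2.3],"turn": [-7.0,0,0]},
    {"translation": [0,-1.5,2.9],"turn": [-8.4,0,0]},
    {"translation": [0.3,-1.7,3.3],"turn": [-9.8,0,0]},
    {"translation": [0.6,-1.86,3.62],"turn": [-11.2,0,0]},
    {"translation": [0.67,-1.86,3.62],"turn": [-12.6,0,0]},
    {"translation": [0.67,-1.86,3.62],"turn": [-14.0,0,0]},
    {"translation": [0.67,-1.86,3.62],"turn": [-15.4,0,0]},
    {"translation": [0.67,-1.86,3.62],"turn": [-16.8,0,0]},
  ],
)

```text
time_s: 12.57
ee_pos: [0.4753, -0.1525, 0.13]
eef_rot: [-2.109, 1.569, 2.749]
force: [0.4, -0.4, 0.2]
grip_width: 0.0501
```

Request:
arm_command(
  deltas=[
    {"translation": [0,0,0],"turn": [0,0,0]},
    {"translation": [0,0,0],"turn": [0,0,0]},
  ],
)

```text
time_s: 12.73
ee_pos: [0.4754, -0.1525, 0.1303]
eef_rot: [-2.117, 1.57, 2.731]
force: [0.3, 1.1, -0.4]
grip_width: 0.0498
```

```bash
python3 - <<'E'
from h import *
import pickle
o=ctrl.get_obs(); c=optics.get_calibration('wrist'); pickle.dump((o,c),open('w8.pkl','wb')); snap('wrist','w8')
go([.4752,-.1525,.058],8)
im=snap('scene','s8'); cv2.imwrite('pics/s8c.png',cv2.resize(im[250:380,150:320],None,fx=4.5,fy=4.5,interpolation=cv2.INTER_CUBIC)[:,:,::-1])
E
```

```text
tr [ 2.897 -0.008 -0.003] turn [-0.051 -0.006  0.009] jaw now 7.74
pos [ 0.4755 -0.1526  0.1304] q [-0.38  0.29  1.77  0.    1.09 -0.52] t 12.7833 F [-0.   0.   0.1] w 0.05033709672606823 tilt [-9.e-04  4.e-04 -1.e+00]
```

View pics/w8.png

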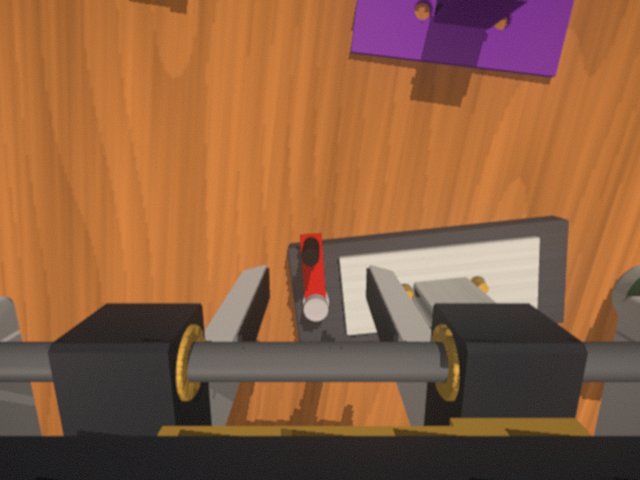

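View pics/s8c.png

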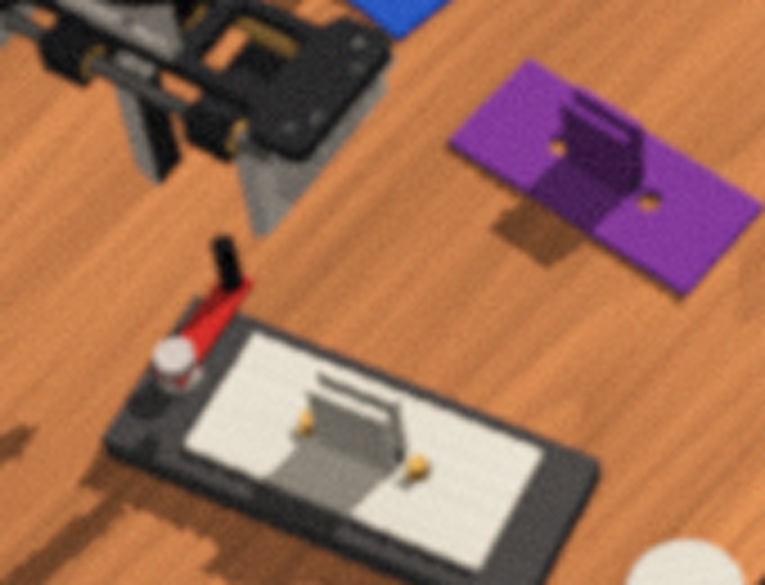

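```bash
python3 - <<'E'
from h import *
import pickle
o,c=pickle.load(open('w8.pkl','rb')); t=np.array(o['ee_pos']); M=R.from_euler('xyz',o['eef_rot']).as_matrix()
im=cv2.imread('pics/w8.png'); cv2.imwrite('pics/w8c.png',cv2.resize(im[220:340,270:360],None,fx=5,fy=5,interpolation=cv2.INTER_CUBIC))
for uv,z in [((311,243),.068),((311,258),.068),((316,307),.043)]:
    p=ray('wrist',uv,z,c); print(uv,np.round(p*1000,1),np.round(1000*(M.T@(p-t)),1))
print(proj('wrist',[.475,-.152,.068],c),proj('wrist',[.475,-.152,.033],c))
E
```

```text
(311, 243) [ 471.9 -144.    68. ] [62.3 -2.3 -8.9]
(311, 258) [ 473.2 -153.7   68. ] [62.3 -2.3  0.9]
(316, 307) [ 482.2 -197.6   43. ] [87.3  0.7 45.6]
[314.17855595 255.82349618] [314.66526959 242.19417351]
```

View pics/w8c.png

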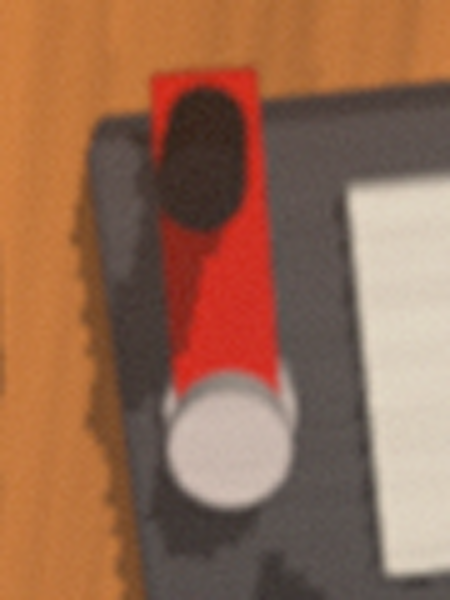

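Request:
arm_command(
  deltas=[
    {"translation": [0.5,-0.1,0],"turn": [0,0,0]},
    {"translation": [1.2,-0.1,0],"turn": [0,0,0]},
    {"translation": [2.0,-0.1,0],"turn": [0,0,0]},
    {"translation": [2.6,-0.1,0],"turn": [0,0,0]},
    {"translation": [2.9,-0.1,0],"turn": [0,0,0]},
    {"translation": [2.9,-0.1,0],"turn": [0,0,0]},
  ],
)

```text
time_s: 13.33
ee_pos: [0.4725, -0.1527, 0.057]
eef_rot: [-2.102, 1.568, 2.748]
force: [0.4, -0.1, -0.5]
grip_width: 0.05
```

Request:
arm_command(
  deltas=[
    {"translation": [0,0,0],"turn": [0,0,0]},
    {"translation": [0,0,0],"turn": [0,0,0]},
    {"translation": [0,0,0],"turn": [0,0,0]},
    {"translation": [0,0,0],"turn": [0,0,0]},
    {"translation": [0,0,0],"turn": [0,0,0]},
    {"translation": [0,0,0],"turn": [0,0,0]},
    {"translation": [0,0,0],"turn": [0,0,0]},
    {"translation": [0,0,0],"turn": [0,0,0]},
  ],
  gripper=6,
  force=8,
)

```text
time_s: 14.0
ee_pos: [0.4732, -0.153, 0.0586]
eef_rot: [-2.595, 1.571, 2.257]
force: [-1.9, 1.8, 2.5]
grip_width: 0.0115
```

```bash
cat > arc.py <<'E'
from h import *
import sys
o=ctrl.get_obs(); M=R.from_euler('xyz',o['eef_rot']).as_matrix(); t=np.array(o['ee_pos'])
piv=np.array([.4816,-.1996]); v=t[:2]-piv; a0=np.degrees(np.arctan2(v[1],v[0])); print('r',np.linalg.norm(v),'a0',a0)
go([*t[:2],.058],8)
r=.048
for a in np.arange(a0,float(sys.argv[1])-.1,-float(sys.argv[2])):
    p=np.array([*(piv+r*np.array([np.cos(np.radians(a)),np.sin(np.radians(a))])),t[2]])
    print(round(a,1),np.round(M.T@(p-t)/.025,2),'turn',round((a0-a)/5,2))
E
python3 arc.py 14 6
```

```text
r 0.047400142419854456 a0 100.26003053394672
tr [0.026 0.    0.   ] turn [ 0.    -0.001  0.001] jaw now 8.0
pos [ 0.4732 -0.153   0.0586] q [-0.39  0.4   1.82  0.    0.92 -0.53] t 14.0 F [-1.9  1.8  2.5] w 0.011469309636367131 tilt [-1.e-04  1.e-04 -1.e+00]
100.3 [ 0.   -0.   -0.02] turn 0.0
94.3 [-0.    0.2  -0.02] turn 1.2
88.3 [-0.   0.4  0. ] turn 2.4
82.3 [-0.    0.6   0.05] turn 3.6
76.3 [-0.    0.79  0.11] turn 4.8
70.3 [-0.    0.97  0.2 ] turn 6.0
64.3 [-0.    1.14  0.3 ] turn 7.2
58.3 [-0.    1.3   0.42] turn 8.4
52.3 [-0.    1.45  0.55] turn 9.6
46.3 [-0.    1.58  0.71] turn 10.8
40.3 [-0.    1.7   0.87] turn 12.0
34.3 [-0.    1.8   1.05] turn 13.2
28.3 [-0.    1.88  1.23] turn 14.4
22.3 [-0.    1.94  1.42] turn 15.6
16.3 [-0.    1.97  1.62] turn 16.8
```

Request:
arm_command(
  deltas=[
    {"translation": [0,0.1,0],"turn": [0.6,0,0]},
    {"translation": [0,0.2,0],"turn": [1.2,0,0]},
    {"translation": [0,0.3,0],"turn": [1.8,0,0]},
    {"translation": [0,0.4,0.01],"turn": [2.4,0,0]},
    {"translation": [0,0.5,0.03],"turn": [3.0,0,0]},
    {"translation": [0,0.6,0.06],"turn": [3.6,0,0]},
    {"translation": [0,0.7,0.09],"turn": [4.2,0,0]},
    {"translation": [0,0.79,0.12],"turn": [4.8,0,0]},
    {"translation": [0,0.88,0.16],"turn": [5.4,0,0]},
    {"translation": [0,0.97,0.2],"turn": [6.0,0,0]},
    {"translation": [0,1.06,0.25],"turn": [6.6,0,0]},
    {"translation": [0,1.14,0.3],"turn": [7.2,0,0]},
  ],
)

```text
time_s: 15.0
ee_pos: [0.5022, -0.1574, 0.0586]
eef_rot: [-0.038, 1.569, -2.1]
force: [-5.7, -7.6, 3.2]
grip_width: 0.0118
```

```bash
python3 arc.py 14 6; python3 -c "
from h import *
im=snap('scene','s9'); cv2.imwrite('pics/s9c.png',cv2.resize(im[250:380,150:320],None,fx=4.5,fy=4.5,interpolation=cv2.INTER_CUBIC)[:,:,::-1])"
```

```text
r 0.04694451383568973 a0 63.95664565363027
tr [ 0.022  0.    -0.   ] turn [-7.23e+00  1.70e-02  6.00e-03] jaw now -28.15
pos [ 0.5022 -0.1574  0.0586] q [-0.37  0.45  1.74 -0.    0.95  0.12] t 15.0 F [-5.7 -7.6  3.2] w 0.01177650371516898 tilt [-8.0e-04 -1.3e-03 -1.0e+00]
64.0 [-0.   -0.   -0.04] turn 0.0
58.0 [-0.    0.2  -0.04] turn 1.2
52.0 [-0.    0.4  -0.01] turn 2.4
46.0 [0.   0.59 0.03] turn 3.6
40.0 [0.   0.78 0.09] turn 4.8
34.0 [0.   0.97 0.18] turn 6.0
28.0 [0.   1.14 0.28] turn 7.2
22.0 [0.  1.3 0.4] turn 8.4
16.0 [0.   1.45 0.54] turn 9.6
```

View pics/s9c.png

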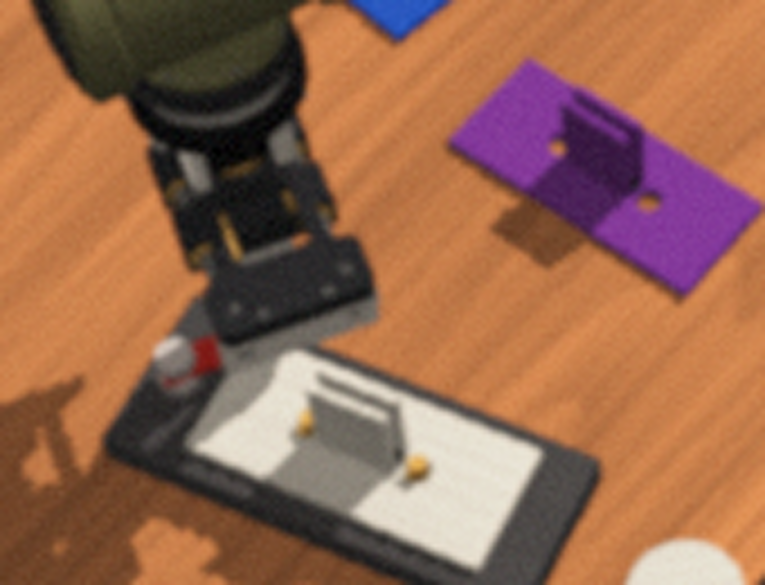

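Request:
arm_command(
  deltas=[
    {"translation": [0,0.1,0.03],"turn": [0.6,0,0]},
    {"translation": [0,0.2,0.04],"turn": [1.2,0,0]},
    {"translation": [0,0.29,0.05],"turn": [1.8,0,0]},
    {"translation": [0,0.38,0.06],"turn": [2.4,0,0]},
    {"translation": [0,0.48,0.07],"turn": [3.0,0,0]},
    {"translation": [0,0.57,0.09],"turn": [3.6,0,0]},
    {"translation": [0,0.66,0.12],"turn": [4.2,0,0]},
    {"translation": [0,0.75,0.15],"turn": [4.8,0,0]},
    {"translation": [0,0.84,0.19],"turn": [5.4,0,0]},
    {"translation": [0,0.93,0.23],"turn": [6.0,0,0]},
    {"translation": [0,1.02,0.28],"turn": [6.6,0,0]},
    {"translation": [0,1.1,0.33],"turn": [7.2,0,0]},
  ],
)

```text
time_s: 16.05
ee_pos: [0.5224, -0.1772, 0.0585]
eef_rot: [-0.122, 1.569, -2.812]
force: [-5.7, -2.2, 4.7]
grip_width: 0.0118
```

```bash
python3 arc.py 8 3
```

```text
r 0.046602908565224685 a0 28.777145511974872
tr [ 0.021  0.    -0.   ] turn [-1.443e+01  1.200e-02  1.100e-02] jaw now -64.15
pos [ 0.5224 -0.1772  0.0585] q [-0.39  0.5   1.67 -0.    0.98  0.73] t 16.05 F [-5.7 -2.2  4.7] w 0.011767906072746403 tilt [-1.2e-03 -4.0e-04 -1.0e+00]
28.8 [-0.   -0.   -0.06] turn 0.0
25.8 [-0.    0.1  -0.06] turn 0.6
22.8 [-0.    0.2  -0.06] turn 1.2
19.8 [-0.    0.3  -0.05] turn 1.8
16.8 [-0.    0.4  -0.03] turn 2.4
13.8 [-0.    0.5  -0.02] turn 3.0
10.8 [-0.    0.59  0.01] turn 3.6
```

Request:
arm_command(
  deltas=[
    {"translation": [0,0.1,0.02],"turn": [0.6,0,0]},
    {"translation": [0,0.2,0.03],"turn": [1.2,0,0]},
    {"translation": [0,0.3,0.05],"turn": [1.8,0,0]},
    {"translation": [0,0.4,0.07],"turn": [2.4,0,0]},
    {"translation": [0,0.44,0.08],"turn": [2.4,0,0]},
    {"translation": [0,0.44,0.08],"turn": [2.4,0,0]},
  ],
)

```text
time_s: 16.55
ee_pos: [0.5263, -0.1876, 0.0587]
eef_rot: [2.723, 1.57, -0.173]
force: [2.5, -0.6, 2.5]
grip_width: 0.0114
```

```bash
python3 arc.py 8 3
```

```text
r 0.04633767130465631 a0 15.070648996516704
tr [ 0.026 -0.     0.   ] turn [-1.6784e+01 -6.0000e-03 -1.3000e-02] jaw now -75.92
pos [ 0.5263 -0.1876  0.0587] q [-0.41  0.51  1.65  0.    0.98  0.92] t 16.55 F [ 2.5 -0.6  2.5] w 0.011433830936402878 tilt [ 1.1e-03 -2.0e-04 -1.0e+00]
15.1 [ 0.   -0.   -0.07] turn 0.0
12.1 [ 0.    0.1  -0.07] turn 0.6
9.1 [ 0.    0.2  -0.06] turn 1.2
```

Near the stop now, so I'll feel for it in 1 mm steps.

Request:
arm_command(
  deltas=[
    {"translation": [0,0.04,0],"turn": [0,0,0]},
    {"translation": [0,0.04,0],"turn": [0,0,0]},
  ],
)

```text
time_s: 16.72
ee_pos: [0.5265, -0.1883, 0.0586]
eef_rot: [2.978, 1.57, 0.082]
force: [3.2, 2.7, 3.0]
grip_width: 0.0118
```

Request:
arm_command(
  deltas=[
    {"translation": [0,0.04,0],"turn": [0,0,0]},
    {"translation": [0,0.04,0],"turn": [0,0,0]},
  ],
)

```text
time_s: 16.88
ee_pos: [0.5265, -0.1886, 0.0586]
eef_rot: [-1.866, 1.57, 1.521]
force: [2.5, 8.5, 5.2]
grip_width: 0.0115
```

```bash
python3 arc.py 8 3
```

```text
r 0.04624326425194532 a0 13.701676795863202
tr [0.023 0.    0.   ] turn [-1.679e+01 -1.300e-02  8.000e-03] jaw now -75.95
pos [ 0.5265 -0.1886  0.0586] q [-0.41  0.51  1.64  0.    0.99  0.91] t 16.8833 F [2.5 8.5 5.2] w 0.0115321953193422 tilt [ 1.0e-04  1.2e-03 -1.0e+00]
13.7 [ 0.    0.   -0.07] turn 0.0
10.7 [-0.    0.1  -0.07] turn 0.6
```

Request:
arm_command(
  deltas=[
    {"translation": [0,0.03,0],"turn": [0,0,0]},
    {"translation": [0,0.03,0],"turn": [0,0,0]},
    {"translation": [0,0.03,0],"turn": [0,0,0]},
  ],
)

```text
time_s: 17.13
ee_pos: [0.5266, -0.1888, 0.0585]
eef_rot: [-1.582, 1.569, 1.805]
force: [1.3, 12.3, 6.1]
grip_width: 0.012
```

```bash
python3 arc.py 12 3
```

```text
r 0.04625473190109861 a0 13.526111684301233
tr [0.021 0.    0.   ] turn [-16.788  -0.018   0.019] jaw now -75.94
pos [ 0.5266 -0.1888  0.0585] q [-0.41  0.51  1.64  0.    0.99  0.91] t 17.1333 F [ 1.3 12.3  6.1] w 0.012005407926658097 tilt [-5.0e-04  2.1e-03 -1.0e+00]
13.5 [ 0.    0.   -0.07] turn 0.0
```

Request:
arm_command(
  deltas=[
    {"translation": [0,0,0],"turn": [0,0,0]},
    {"translation": [0,0,0],"turn": [0,0,0]},
    {"translation": [0,0,0],"turn": [0,0,0]},
    {"translation": [0,0,0],"turn": [0,0,0]},
    {"translation": [0,0,0],"turn": [0,0,0]},
  ],
  gripper=40,
)

```text
time_s: 17.55
ee_pos: [0.5264, -0.1903, 0.0583]
eef_rot: [-0.054, 1.57, -2.952]
force: [-0.3, 0.6, 0.3]
grip_width: 0.0396
```

Request:
arm_command(
  deltas=[
    {"translation": [-0.3,0,0],"turn": [0,0,0]},
    {"translation": [-1.0,0,0],"turn": [0,0,0]},
    {"translation": [-2.0,0,0],"turn": [0,0,0]},
    {"translation": [-3.2,0,0],"turn": [0,0,0]},
    {"translation": [-4.2,0,0],"turn": [0,0,0]},
    {"translation": [-4.5,0,0.8],"turn": [0,0,0]},
    {"translation": [-4.5,0,2.0],"turn": [0,0,0]},
    {"translation": [-4.5,0,3.0],"turn": [0,0,0]},
    {"translation": [-4.5,0,3.6],"turn": [0,0,0]},
    {"translation": [-4.5,0,3.6],"turn": [0,0,0]},
    {"translation": [-4.5,0,3.6],"turn": [0,0,0]},
  ],
)

```text
time_s: 18.47
ee_pos: [0.4394, -0.2122, 0.1717]
eef_rot: [2.406, 1.57, -0.492]
force: [0.1, -0.1, 0.3]
grip_width: 0.0402
```

```bash
python3 - <<'E'
from h import *
import pickle
o=ctrl.get_obs(); c=optics.get_calibration('wrist'); pickle.dump((o,c),open('w10.pkl','wb'))
go([.5,0,.1],0)
im=snap('wrist','w10'); s=snap('scene','s10'); cv2.imwrite('pics/s10c.png',cv2.resize(s[250:400,150:320],None,fx=4,fy=4,interpolation=cv2.INTER_CUBIC)[:,:,::-1])
E
```

```text
tr [ 2.867 -7.654 -4.395] turn [-1.5211e+01 -3.0000e-03 -1.5000e-02] jaw now -76.06
pos [ 0.4394 -0.2122  0.1717] q [-0.52  0.21  1.76  0.    1.17  0.8 ] t 18.4667 F [ 0.1 -0.1  0.3] w 0.04017901638967386 tilt [ 1.1e-03 -6.0e-04 -1.0e+00]
```

View pics/w10.png

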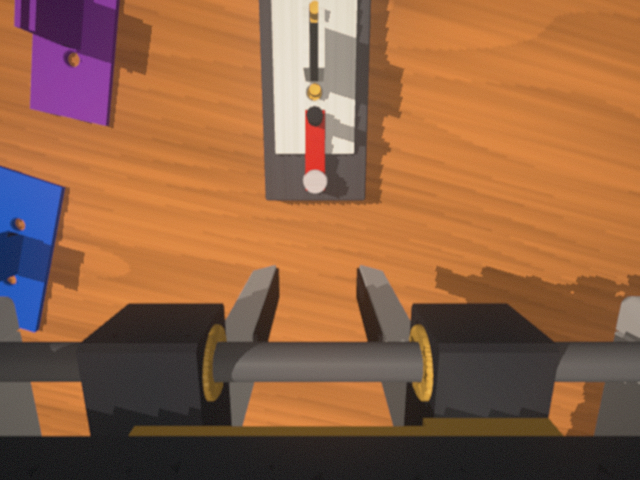

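View pics/s10c.png

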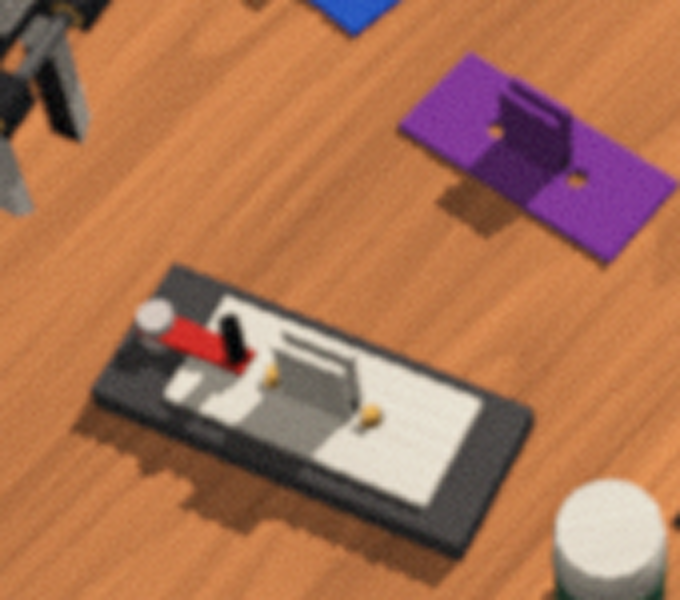

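```bash
python3 - <<'E'
from h import *
import pickle
o,c=pickle.load(open('w10.pkl','rb'))
def P(u,v,z): return ray('wrist',(u,v),z,c)[:2]*1000
def ang(a,b): d=b-a; return np.degrees(np.arctan2(d[1],d[0]))
print('arm centreline',ang(P(315.5,155,.033),P(315,125,.033)),'arm L',ang(P(305.5,165,.033),P(305,112,.033)),'R',ang(P(325.5,165,.033),P(325,112,.033)))
print('mount axis',ang((P(266,198,.02)+P(364,198,.02))/2,(P(262,30,.02)+P(370,30,.02))/2), 'studs',ang(P(315,90,.034),P(314,8,.034)))
E
```

```text
arm centreline 14.873005034034632 arm L 14.080298664400374 R 14.809645399076693
mount axis 13.536201895363147 studs 14.621195506461987
```

The latch lines up with the mount axis to within about 1°, which is measurement noise, and it was felt against its stop. Handing in.

```bash
python3 -c "
from h import *
print(ctrl.hand_in())"
```

```text
the job is handed in; nothing more can be done
None
```

The bracket is seated on the mount with the latch closed over its end, and I handed the job in at about 18.5 s. I picked up the aluminium bracket and lowered it over the two studs. It went on without needing a search. Then I pinched the latch post, led it round to its stop, let go and backed the arm away.

What the last checks showed:
- **Bracket:** it touched the deck at exactly the expected height, with about 8 N of contact. The pictures show both studs standing through the holes and the plate flush.
- **Latch:** it stopped moving as the push rose to about 12 N, well above its 2 N friction. In the last wrist picture the arm lies at about 14–15° in the world frame, against 13.5–14.6° for the mount axis. That agrees to about 1°, which is as finely as I can measure it.
- **Clear of everything:** the gripper is open and raised, with no force reading on the tool. I saw none of the other goods disturbed, but the final pictures show only part of the counter.

Before the bracket went on, the top and wrist cameras disagreed by up to 3 mm on where the studs were. I corrected for this using the wrist view of the bracket held in the jaws, and it had no effect on the fit.

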